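# Close up the spice row with the sliding end stop

### The job

Close up the row of spice jars in the rack: with the fingertips, push the grey end stop along its rails towards the jars, over the first notch, until its plunger clicks into the second notch (the one nearer the end wall), and leave it seated there, not pushed beyond. Push only the end stop: do not touch or lift the jars, which must stay upright in the rack, and do not disturb the things standing around it.

Things in the scene. Friction and masses are not known exactly. Their poses are not given: they have to be found in the camera images.
- spice_rack: Fixed spice rack, a tray 74 x 370 mm along its y axis: wooden floor 6 mm thick, two aluminium rails 10 mm wide with tops at 30 mm, 54 mm apart. Origin on the worktop, on the centre line. End wall (46 mm high, jar end) has its inner face at y = -175 mm; the end at y = +183 mm is open. x points across, away from the robot. Place differs each time, turned up to 0.3 rad.
- end_stop (a joint): Travel (m) of the grey wedge-shaped end stop along the rails, growing towards the jars (rack -y). Starts at 0 to 0.060. Plunger centred in the first notch at 0.079, in the second at 0.124. Closed-up jars block it at about 0.131. Friction 1 N, some 1 to 3 N more when it pushes jars. It cannot be lifted off.
- push_face (a point): Centre of the end stop's flat upright push face, 50 mm above the worktop, looking away from the jars (rack +y). The face is 91 mm wide and reaches 73 mm above the worktop; above the rails (30 mm) it is free across its width. The stop is 84 mm long from here to the plate that meets the jars, and its top slopes down that way to 41 mm.
- plunger_tip (a point): Lowest point of the sprung ball plunger (ball 8 mm, in a dark steel housing 14 mm wide and 52 mm high at the stop's jar-side corner, over the rail nearer the robot), level with the rail top; moves with the stop. Seated when it lies over a notch point.
- notch_far (a point): First notch, on top of the rail nearer the robot (z 30 mm), 173 mm from the end wall: the gap between two steel cross ribs 3 mm high with centre lines 11 mm apart.
- notch_home (a point): Second notch, the one to use: a like pair of ribs, 128 mm from the end wall. Climbing a rib takes about 10 to 13 N more, from 11 mm before the notch centre; 1 to 3 mm past its crest (crest 5.6 mm before the centre) the spring drives the stop on into the notch by itself, the push dips to nothing, the stop centres itself. Pushing on leaves the notch.
- spice_a: Spice jar with dark lid, 41 mm across, 105 mm high, 0.1 kg, standing loose in the rack; origin at the centre of its underside, z along its axis. The three jars stand in any order with gaps between them; closed up they take 129 mm.
- spice_b: Spice jar with dark lid, 44 mm across, 105 mm high, 0.1 kg, standing loose in the rack; origin at the centre of its underside.
- spice_c: Spice jar with pale lid, 44 mm across, 109 mm high, 0.1 kg, standing loose in the rack; origin at the centre of its underside.
- blue_mug: Bystander: dark blue-grey mug, 89 mm across, 83 mm high, behind the rack.
- tomato_tin: Bystander: food tin, 101 mm across, 118 mm high, to the right of the rack.
- pepper_mill: Bystander: wooden pepper mill, 58 mm across, 170 mm high, behind the rack to the right.
- fish_tin: Bystander: flat oval tin, 63 x 105 x 26 mm, to the right of the rack and nearer the robot.

How it is judged (in metres and radians):
At the end, for the whole second after the job is handed in: The end stop rests with its plunger seated in the second notch (travel 0.124 m, within 2.5 mm), and the three jars stand upright and at rest on the rack's floor between the stop and the end wall (value of joint end_stop between 0.1215 and 0.1265 m and velocity of joint end_stop between -0.01 and 0.01 m/s and angle between each of spice_a, spice_b, spice_c's own z axis and vertical below 0.12 rad and z of each of spice_a, spice_b, spice_c in the frame of spice_rack below 0.012 m and y of each of spice_a, spice_b, spice_c in the frame of spice_rack below -0.05 m and linear speed of each of spice_a, spice_b, spice_c below 0.02 m/s); the robot touches nothing.
It fails at once if the robot touches a jar (contact force between any of the fingers, the arm and spice_a above 1 N or contact force between any of the fingers, the arm and spice_b above 1 N or contact force between any of the fingers, the arm and spice_c above 1 N).
It fails at once if a jar is lifted 15 mm or tipped over (z of any of spice_a, spice_b, spice_c in the frame of spice_rack above 0.021 m or angle between any of spice_a, spice_b, spice_c's own z axis and vertical above 0.5 rad).
It fails at once if a thing standing around the rack is moved more than 15 mm (distance of any of blue_mug, tomato_tin, pepper_mill, fish_tin from where it was at the start of the episode above 0.015 m).
It also fails if it takes over 42 s, if anything falls off the work surface, if the arm or the gripper's body presses on something with over 40 N, if the wrist force passes 120 N, or if a joint passes its speed limit or range.

### The arm

A 6-joint arm with a two-finger parallel gripper is mounted at the origin on a cart in front of the work surface, level with it; the furniture and walls round the work are solid. World frame = base frame: x ahead of the robot, y to its left, z up, the work surface at z = 0. Lengths are in m, angles in degrees, forces in N, time in s.
With the tool pointing down it reaches from about 0.4 to 0.825 m from the base axis. Payload 7 kg.
Tool frame: the origin (TCP) lies at the centre of the arm's flange, where the gripper is bolted on; the fingertips stand 178 mm ahead of it and the grasp point (between the pads) lies 159 mm ahead of it (ctrl.hold_point_z is the distance from the TCP to the grasp point, in m); z points along the fingers, y is the line along which they close (so a half turn about z gives the same grasp; the last joint's range is limited). The gripper opens to 88 mm and grips with 3 to 60 N. Pads are 19 mm wide; open, the fingers measure 130 mm over their backs; the gripper's body (78 mm by 193 mm) begins 47 mm behind the grasp point.
Start: joints at [-47.091, 20.546, 0.682, 0, -70.136, -16.507], TCP at [0.3, -0.605, 0.405] pointing down, gripper open.
Joint ranges: [-176.03, 176.03], [-82.01, 121.73], [-58.28, 71.71], [-173.87, 95.51], [-174.79, -0.11], [-173.66, 173.66]. Speed limits (degrees/s): [136.94, 136.94, 172.46, 180, 180, 180].

### API

Orientations are given as [roll, pitch, yaw] about the fixed x, y, z axes, in that order (R = Rz(yaw) Ry(pitch) Rx(roll)).
In Python, from plant import ctrl gives the robot as it stands.
- The arm moves only by the shell command python3 -m inch 'ROWS'. ROWS is JSON, one flat list of numbers, 7 for each row, row after row: the closure, from 0 (fully open) to 1 (shut), then the shift along the tool's x, y, z in mm, then the turn, a rotation vector about the tool's x, y, z in degrees. In form: [hand, x, y, z, wx, wy, wz, hand, x, y, z, wx, wy, wz, ...]. A call has 1 to 5 rows; each row is the pose to reach, as a shift and turn from the pose commanded when the call began, along the tool's axes at that moment; what a row does not reach only later rows make up. A row lasts 1/10 s, in which the tool goes at most 50 mm and 8.59 degrees, less where a joint would pass 70% of its speed; a pose out of reach is approached as far as the arm can. A call with a gripper value outside its range is refused whole. The fingers move at their own pace and stop on an object; the grip force is fixed at half the most. Time passes only in rows, so rows that repeat a pose let the fingers close. It gives the time, the measured TCP pose, the force, the opening and the grip force at its end, in the units of the state.
- ctrl.get_obs(): the state, without advancing time (a new reading comes with each control period).
- ctrl.snapshot(name): name is "scene" or "top" or "wrist"; returns a dict with "frame" (420x560x3 uint8, red, green, blue), "K" (3x3 intrinsics, pixels), "k1" (the pictures are not rectified: a ray, as slopes to the right and down, at radius r is drawn at 1 + k1 r^2 times it, then the intrinsics apply), "R" (3x3) and "t" (3): a world point X has camera coordinates R X + t. Camera axes: x right, y down, z forward; pixel columns grow to the right and rows downward; lengths in m; the calibration is good to about 2 mm. A picture is of the moment at which its call begins. There is no depth.
- ctrl.close_job(): hands the job in; it is judged then, once.
Trained networks look in a picture, given as the dict that the camera call returned (one of the last four; its "shot" number tells which), for a name from the list of things; names that differ only in an ending like _2 or _b are one class to them, and where a whole thing is asked for, a point or a joint stands for the part that bears it (a point fixed in the world has none). Each returns a list of dicts, best first, with "p" (0 to 1); they miss things now and then, are a little off and sometimes report something else, mostly with a low value. They report only what shows in the picture. A call takes as long as a camera call.
- ctrl.recognise(picture, thing): "location" ([x, y, z] in m, in world coordinates, good to about 4 mm: the middle of the surface that is visible of it).
- ctrl.trace(picture, thing): "pixels" (420x560 bool, what is visible of it).
- ctrl.mark_of(picture, thing): "location" ([x, y, z] in m, in world coordinates, good to about 4 mm: a listed point, or the origin of a listed thing).
The state is a dict: "clock": time; "joint_pos": joint angles; "qvel": joint speeds; "tau": joint torques, N m; "tool_pos": TCP position; "orientation": TCP orientation; "force": force on the tool from outside, world axes, zero at the start; "moment": the same for the moment, N m; "opening": finger opening in m; "gripper_force": force on a finger pad.
Only numpy, scipy, OpenCV 4.12 (cv2) and the standard library are available. Lean on these libraries where they do the work, as an engineer would, in place of code of your own. Each camera call takes 0.05 s, during which the arm holds its last target. There are 200 camera calls.

## Working session

There is one attempt and no reset: what is moved stays moved. The work goes in short steps, Python scripts to look and compute and a shell command to move; the robot and the scene stay as the last step left them, time stands still between calls to the robot, and variables do not carry over. Pictures are saved under pics/ and viewed, at most 10 in all, crops included, and the job is handed in when it is done.

```bash
mkdir -p pics; ls
cat > look.py <<'E'
import sys,cv2,numpy as np
from plant import ctrl
def snap(name,fn=None):
    p=ctrl.snapshot(name)
    if fn: cv2.imwrite('pics/'+fn,cv2.cvtColor(p['frame'],cv2.COLOR_RGB2BGR))
    return p
E
python3 - <<'E'
from look import *
np.set_printoptions(precision=4,suppress=True)
for cam in ['scene','top']:
    p=snap(cam,cam+'1.png')
    for n in ['push_face','plunger_tip','notch_far','notch_home','spice_rack','spice_a','spice_c']:
        print(cam,n,[(np.round(d['location'],4),round(d['p'],2)) for d in ctrl.mark_of(p,n)[:3]])
print(ctrl.get_obs())
E
```

```text
pics
scene push_face [(array([0.4399, 0.0863, 0.0502]), 0.7)]
scene plunger_tip [(array([ 0.434 , -0.0116,  0.0317]), 0.84), (array([ 0.6965,  0.2599, -0.0029]), 0.48)]
scene notch_far [(array([ 0.4456, -0.0583,  0.031 ]), 0.84)]
scene notch_home [(array([ 0.4588, -0.0957,  0.0315]), 0.93)]
scene spice_rack [(array([ 0.475 , -0.0386, -0.0059]), 0.71)]
scene spice_a [(array([ 0.5044, -0.1262,  0.0049]), 0.8), (array([ 0.4861, -0.0697,  0.0051]), 0.7), (array([ 0.515 , -0.1862,  0.0034]), 0.63)]
scene spice_c [(array([ 0.5044, -0.1262,  0.0049]), 0.8), (array([ 0.4861, -0.0697,  0.0051]), 0.7), (array([ 0.515 , -0.1862,  0.0034]), 0.63)]
top push_face [(array([0.4444, 0.0889, 0.0446]), 0.58)]
top plunger_tip [(array([ 0.4368, -0.0118,  0.0291]), 0.9)]
top notch_far [(array([ 0.448 , -0.0499,  0.0284]), 0.91)]
top notch_home [(array([ 0.4554, -0.0965,  0.0342]), 0.65)]
top spice_rack [(array([ 0.4732, -0.0457, -0.0017]), 0.56)]
top spice_a [(array([ 0.5022, -0.1224,  0.006 ]), 0.82), (array([ 0.4831, -0.0736,  0.0064]), 0.79), (array([ 0.5108, -0.1835,  0.008 ]), 0.61)]
top spice_c [(array([ 0.5022, -0.1224,  0.006 ]), 0.82), (array([ 0.4831, -0.0736,  0.0064]), 0.79), (array([ 0.5108, -0.1835,  0.008 ]), 0.61)]
{'clock': 0.8, 'joint_pos': array([-47.0914,  20.5442,   0.6835,  -0.0009, -70.1354, -16.5067]), 'qvel': array([ 0.0167,  0.0764, -0.0209,  0.0351,  0.0233,  0.0673]), 'tau': array([ -0.0011, -58.2284,  29.3284,   7.0017,   0.0128,   0.    ]), 'tool_pos': array([ 0.3001, -0.6046,  0.4047]), 'orientation': array([-179.9965,    0.0019, -153.5984]), 'force': array([-0.0194, -0.2777,  0.4547]), 'moment': array([0.0343, 0.0184, 0.0629]), 'gripper_force': 0.0, 'opening': 0.0879015774461971}
```

View pics/scene1.png

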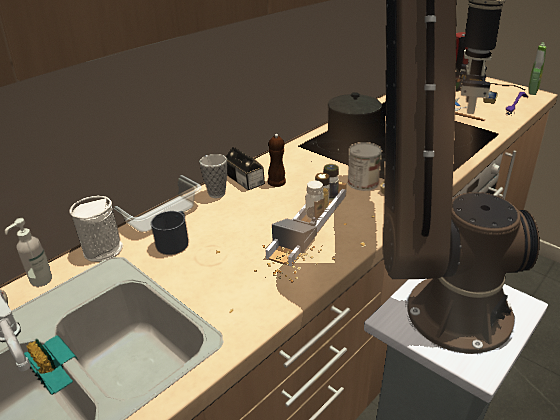

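View pics/top1.png

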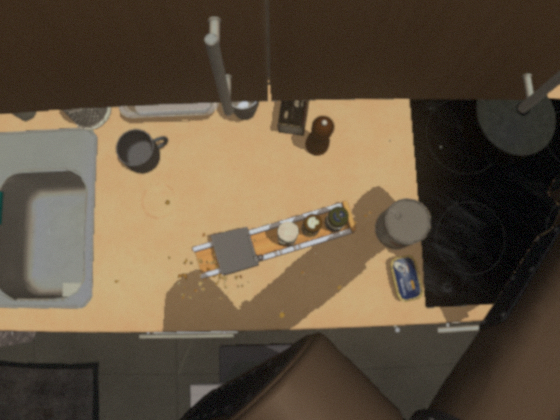

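```bash
cat > go.py <<'E'
import numpy as np
def rel(p,yaw,q,yaw2):
    c,s=np.cos(np.radians(yaw)),np.sin(np.radians(yaw)); d=1000*(np.array(q)-p)
    return np.round([c*d[0]+s*d[1], s*d[0]-c*d[1], -d[2], yaw-yaw2],1)
E
python3 - <<'E'
from go import *
W=[((.3,-.605,.405),-153.6),((.37,-.38,.405),-128),((.43,-.15,.405),-98),((.43,.08,.405),-76.3),((.428,.146,.30),-76.3)]
for a,b in zip(W,W[1:]):
    r=rel(*a,*b); print(r); print([list(np.round(r*i/5,0)) for i in range(1,6)])
E
```

```text
[-162.7  170.4   -0.   -25.6]
[[np.float64(-33.0), np.float64(34.0), np.float64(-0.0), np.float64(-5.0)], [np.float64(-65.0), np.float64(68.0), np.float64(-0.0), np.float64(-10.0)], [np.float64(-98.0), np.float64(102.0), np.float64(-0.0), np.float64(-15.0)], [np.float64(-130.0), np.float64(136.0), np.float64(-0.0), np.float64(-20.0)], [np.float64(-163.0), np.float64(170.0), np.float64(-0.0), np.float64(-26.0)]]
[-218.2   94.3   -0.   -30. ]
[[np.float64(-44.0), np.float64(19.0), np.float64(-0.0), np.float64(-6.0)], [np.float64(-87.0), np.float64(38.0), np.float64(-0.0), np.float64(-12.0)], [np.float64(-131.0), np.float64(57.0), np.float64(-0.0), np.float64(-18.0)], [np.float64(-175.0), np.float64(75.0), np.float64(-0.0), np.float64(-24.0)], [np.float64(-218.0), np.float64(94.0), np.float64(-0.0), np.float64(-30.0)]]
[-227.8   32.    -0.   -21.7]
[[np.float64(-46.0), np.float64(6.0), np.float64(-0.0), np.float64(-4.0)], [np.float64(-91.0), np.float64(13.0), np.float64(-0.0), np.float64(-9.0)], [np.float64(-137.0), np.float64(19.0), np.float64(-0.0), np.float64(-13.0)], [np.float64(-182.0), np.float64(26.0), np.float64(-0.0), np.float64(-17.0)], [np.float64(-228.0), np.float64(32.0), np.float64(-0.0), np.float64(-22.0)]]
[-64.6 -13.7 105.    0. ]
[[np.float64(-13.0), np.float64(-3.0), np.float64(21.0), np.float64(0.0)], [np.float64(-26.0), np.float64(-5.0), np.float64(42.0), np.float64(0.0)], [np.float64(-39.0), np.float64(-8.0), np.float64(63.0), np.float64(0.0)], [np.float64(-52.0), np.float64(-11.0), np.float64(84.0), np.float64(0.0)], [np.float64(-65.0), np.float64(-14.0), np.float64(105.0), np.float64(0.0)]]
```

```bash
python3 -m inch '[1,-33,34,0,0,0,-5, 1,-65,68,0,0,0,-10, 1,-98,102,0,0,0,-15, 1,-130,136,0,0,0,-20, 1,-163,170,0,0,0,-26]'
python3 -m inch '[1,-44,19,0,0,0,-6, 1,-87,38,0,0,0,-12, 1,-131,57,0,0,0,-18, 1,-175,75,0,0,0,-24, 1,-218,94,0,0,0,-30]'
```

```text
clock: 1.3
tool_pos: [0.3706, -0.3782, 0.4048]
orientation: [-180.0, 0.0, -127.4]
force: [0.9, -0.5, 0.7]
opening: 0.053
gripper_force: 0.0
clock: 1.8
tool_pos: [0.4291, -0.1479, 0.4052]
orientation: [-179.9, 0.0, -97.3]
force: [0.4, -0.3, 1.1]
opening: 0.0131
gripper_force: 0.0
```

```bash
python3 -m inch '[1,-46,6,0,0,0,-4, 1,-91,13,0,0,0,-8, 1,-137,19,0,0,0,-13, 1,-182,26,0,0,0,-17, 1,-228,32,0,0,0,-21]'
python3 -m inch '[1,-13,-3,21,0,0,0, 1,-26,-5,42,0,0,0, 1,-39,-8,63,0,0,0, 1,-52,-11,84,0,0,0, 1,-65,-14,105,0,0,0]'
python3 - <<'E'
from look import *
np.set_printoptions(precision=4,suppress=True)
for cam in ['wrist','top','scene']:
    p=snap(cam,cam+'2.png')
    for n in ['push_face','plunger_tip','notch_far','notch_home','spice_rack']:
        print(cam,n,[(np.round(d['location'],4),round(d['p'],2)) for d in ctrl.mark_of(p,n)[:2]])
o=ctrl.get_obs();print(o['tool_pos'],o['orientation'],o['opening'])
E
```

```text
clock: 2.3
tool_pos: [0.4268, 0.0822, 0.4052]
orientation: [-179.9, 0.0, -76.4]
force: [0.8, 0.8, -0.2]
opening: 0.0004
gripper_force: 0.0
clock: 2.8
tool_pos: [0.4259, 0.1476, 0.2992]
orientation: [-180.0, 0.0, -76.6]
force: [0.3, 0.7, -0.8]
opening: 0.0001
gripper_force: 0.0
wrist push_face [(array([0.4438, 0.0844, 0.0508]), 0.74)]
wrist plunger_tip []
wrist notch_far []
wrist notch_home []
wrist spice_rack []
top push_face [(array([0.4457, 0.0856, 0.0459]), 0.62)]
top plunger_tip [(array([ 0.4346, -0.0133,  0.0304]), 0.77), (array([ 0.4546, -0.0998,  0.0325]), 0.26)]
top notch_far [(array([ 0.4425, -0.0515,  0.0313]), 0.75)]
top notch_home [(array([ 0.4532, -0.0956,  0.0314]), 0.57)]
top spice_rack [(array([ 0.473 , -0.0452, -0.0034]), 0.86)]
scene push_face []
scene plunger_tip [(array([ 0.432 , -0.012 ,  0.0327]), 0.94), (array([ 0.5162, -0.1854,  0.004 ]), 0.49)]
scene notch_far [(array([ 0.4448, -0.0589,  0.0284]), 0.74), (array([ 0.4605, -0.0959,  0.0342]), 0.5)]
scene notch_home []
scene spice_rack [(array([ 0.4768, -0.0409, -0.0017]), 0.64)]
[0.426  0.1469 0.2997] [-179.9982    0.0013  -76.6002] 0.0005645342912666778
```

View pics/wrist2.png

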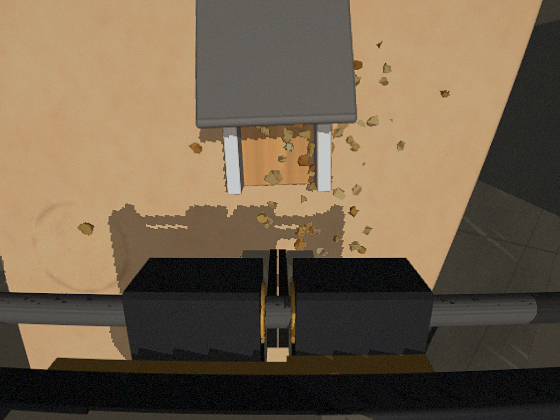

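```bash
python3 -m inch '[1,0,-1,25,0,0,0, 1,0,-2,50,0,0,0, 1,0,-3,70,0,0,0, 1,0,-3,80,0,0,0, 1,5,-3,80,0,0,0]'
python3 -m inch '[1,12,0,0,0,0,0, 1,24,0,0,0,0,0, 1,34,0,0,0,0,0, 1,40,0,0,0,0,0, 1,42,0,0,0,0,0]'
python3 -m inch '[1,2,0,0,0,0,0, 1,4,0,0,0,0,0, 1,6,0,0,0,0,0, 1,8,0,0,0,0,0, 1,10,0,0,0,0,0]'
```

```text
clock: 4.2
tool_pos: [0.4299, 0.1427, 0.2186]
orientation: [179.9, -0.1, -76.6]
force: [0.5, -0.8, -0.2]
opening: 0.0004
gripper_force: 0.0
clock: 4.7
tool_pos: [0.4401, 0.101, 0.22]
orientation: [-180.0, 0.0, -76.7]
force: [-0.1, -0.0, -0.1]
opening: 0.0003
gripper_force: 0.0
clock: 5.2
tool_pos: [0.4424, 0.0924, 0.2198]
orientation: [-180.0, 0.0, -76.6]
force: [-0.2, 0.8, 1.5]
opening: 0.0005
gripper_force: 0.6
```

```bash
python3 -m inch '[1,3,0,0,0,0,0, 1,6,0,0,0,0,0, 1,9,0,0,0,0,0, 1,12,0,0,0,0,0, 1,15,0,0,0,0,0]'
python3 - <<'E'
from look import *
np.set_printoptions(precision=4,suppress=True)
for cam in ['top','scene']:
    p=snap(cam,cam+'3.png')
    for n in ['plunger_tip','notch_far','notch_home']:
        print(cam,n,[(np.round(d['location'],4),round(d['p'],2)) for d in ctrl.mark_of(p,n)[:2]])
for i in range(3):
    ctrl.snapshot('top'); o=ctrl.get_obs();print(o['force'],o['tool_pos'])
E
```

```text
clock: 5.7
tool_pos: [0.4457, 0.0773, 0.2196]
orientation: [180.0, -0.0, -76.6]
force: [0.7, 1.4, 0.6]
opening: 0.0005
gripper_force: 0.7
top plunger_tip [(array([ 0.4429, -0.0343,  0.031 ]), 0.8)]
top notch_far [(array([ 0.444 , -0.0553,  0.0273]), 0.65)]
top notch_home [(array([ 0.4581, -0.0961,  0.0332]), 0.76)]
scene plunger_tip [(array([ 0.4409, -0.031 ,  0.0326]), 0.55)]
scene notch_far [(array([ 0.445 , -0.0568,  0.0292]), 0.88)]
scene notch_home [(array([ 0.46  , -0.0979,  0.0284]), 0.58)]
[ 1.244   0.9888 -0.3615] [0.4456 0.0776 0.2196]
[ 0.1285 -0.5029  0.9219] [0.4456 0.0776 0.2196]
[ 0.0066 -0.8447 -0.7444] [0.4456 0.0776 0.2196]
```

```bash
python3 -m inch '[1,2,0,0,0,0,0, 1,4,0,0,0,0,0, 1,6,0,0,0,0,0, 1,8,0,0,0,0,0, 1,9,0,0,0,0,0]'
python3 -m inch '[1,1,0,0,0,0,0, 1,1.5,0,0,0,0,0, 1,2,0,0,0,0,0]'
python3 -m inch '[1,1,0,0,0,0,0, 1,1.5,0,0,0,0,0, 1,2,0,0,0,0,0]'
python3 -m inch '[1,1,0,0,0,0,0, 1,1.5,0,0,0,0,0, 1,2,0,0,0,0,0]'
```

```text
clock: 6.75
tool_pos: [0.4479, 0.0687, 0.2197]
orientation: [-180.0, 0.0, -76.6]
force: [0.6, 1.5, -0.0]
opening: 0.0005
gripper_force: 0.5
clock: 7.05
tool_pos: [0.4483, 0.0672, 0.2197]
orientation: [-180.0, 0.0, -76.6]
force: [-1.6, 6.7, 0.7]
opening: 0.0006
gripper_force: 3.3
clock: 7.35
tool_pos: [0.4487, 0.0658, 0.2198]
orientation: [-180.0, 0.1, -76.6]
force: [-3.1, 8.5, 0.6]
opening: -0.0001
gripper_force: 4.7
clock: 7.65
tool_pos: [0.4493, 0.0633, 0.2198]
orientation: [-180.0, 0.0, -76.6]
force: [1.1, 3.8, -0.6]
opening: 0.0006
gripper_force: 1.6
```

```bash
python3 -m inch '[1,0.5,0,0,0,0,0, 1,1,0,0,0,0,0]'
python3 -m inch '[1,0.5,0,0,0,0,0, 1,1,0,0,0,0,0]'
python3 -m inch '[1,0.5,0,0,0,0,0, 1,1,0,0,0,0,0]'
python3 -m inch '[1,0,0,0,0,0,0]'
```

```text
clock: 7.85
tool_pos: [0.4494, 0.0619, 0.2197]
orientation: [180.0, -0.0, -76.6]
force: [0.7, 1.4, 0.0]
opening: 0.0009
gripper_force: 0.5
clock: 8.05
tool_pos: [0.4492, 0.0606, 0.2195]
orientation: [179.9, -0.0, -76.6]
force: [0.1, -0.9, 0.1]
opening: 0.0006
gripper_force: 0.0
clock: 8.25
tool_pos: [0.4497, 0.0598, 0.2196]
orientation: [180.0, -0.0, -76.6]
force: [0.5, 0.2, -0.4]
opening: 0.0007
gripper_force: 0.0
clock: 8.35
tool_pos: [0.4498, 0.0599, 0.2196]
orientation: [180.0, -0.0, -76.6]
force: [-0.0, -0.4, 0.2]
opening: 0.0001
gripper_force: 0.0
```

```bash
python3 -m inch '[1,0.5,0,0,0,0,0, 1,1,0,0,0,0,0]'
python3 -m inch '[1,0.5,0,0,0,0,0, 1,1,0,0,0,0,0]'
python3 -m inch '[1,0.5,0,0,0,0,0, 1,1,0,0,0,0,0]'
python3 -m inch '[1,0.5,0,0,0,0,0, 1,1,0,0,0,0,0]'
```

```text
clock: 8.55
tool_pos: [0.4501, 0.0591, 0.2197]
orientation: [180.0, -0.0, -76.6]
force: [0.4, -0.1, -0.8]
opening: 0.0005
gripper_force: 0.0
clock: 8.75
tool_pos: [0.4503, 0.0581, 0.2197]
orientation: [180.0, 0.0, -76.6]
force: [0.5, -0.2, 0.2]
opening: 0.0005
gripper_force: 0.0
clock: 8.95
tool_pos: [0.4505, 0.0571, 0.2197]
orientation: [180.0, -0.0, -76.6]
force: [0.7, -0.2, 0.1]
opening: 0.0003
gripper_force: 0.0
clock: 9.15
tool_pos: [0.4507, 0.0564, 0.2197]
orientation: [-180.0, 0.0, -76.6]
force: [-2.9, 4.8, 0.1]
opening: 0.0004
gripper_force: 2.7
```

```bash
python3 -m inch '[1,1,0,0,0,0,0, 1,2,0,0,0,0,0, 1,3,0,0,0,0,0, 1,4,0,0,0,0,0, 1,5,0,0,0,0,0]'
python3 -m inch '[1,1,0,0,0,0,0, 1,2,0,0,0,0,0, 1,3,0,0,0,0,0, 1,4,0,0,0,0,0, 1,5,0,0,0,0,0]'
python3 -m inch '[1,2,0,0,0,0,0, 1,4,0,0,0,0,0, 1,6,0,0,0,0,0, 1,8,0,0,0,0,0, 1,9,0,0,0,0,0]'
python3 -m inch '[1,1,0,0,0,0,0, 1,2,0,0,0,0,0, 1,3,0,0,0,0,0, 1,4,0,0,0,0,0, 1,5,0,0,0,0,0]'
python3 - <<'E'
from look import *
np.set_printoptions(precision=4,suppress=True)
for cam in ['top','scene']:
    p=snap(cam,cam+'4.png')
    for n in ['plunger_tip','notch_far','notch_home']:
        print(cam,n,[(np.round(d['location'],4),round(d['p'],2)) for d in ctrl.mark_of(p,n)[:2]])
E
```

```text
clock: 9.65
tool_pos: [0.452, 0.0516, 0.2197]
orientation: [-180.0, 0.0, -76.6]
force: [-1.0, 2.2, -1.3]
opening: 0.0004
gripper_force: 1.0
clock: 10.15
tool_pos: [0.4531, 0.0463, 0.2196]
orientation: [180.0, -0.0, -76.6]
force: [0.1, -0.1, 0.2]
opening: 0.0007
gripper_force: 0.0
clock: 10.65
tool_pos: [0.4553, 0.0377, 0.2197]
orientation: [-180.0, 0.0, -76.6]
force: [0.2, 2.1, -0.2]
opening: 0.0004
gripper_force: 0.8
clock: 11.15
tool_pos: [0.4564, 0.0329, 0.2197]
orientation: [-180.0, 0.0, -76.6]
force: [1.0, 1.2, 0.4]
opening: 0.0004
gripper_force: 0.8
top plunger_tip [(array([ 0.4521, -0.0771,  0.0316]), 0.88)]
top notch_far [(array([ 0.4454, -0.0555,  0.0289]), 0.59), (array([ 0.7121, -0.1574,  0.0049]), 0.2)]
top notch_home [(array([ 0.4548, -0.0989,  0.0311]), 0.7)]
scene plunger_tip [(array([ 0.4507, -0.0764,  0.0323]), 0.75)]
scene notch_far [(array([ 0.442 , -0.0594,  0.0293]), 0.6)]
scene notch_home [(array([ 0.4612, -0.094 ,  0.0328]), 0.71)]
```

View pics/scene4.png

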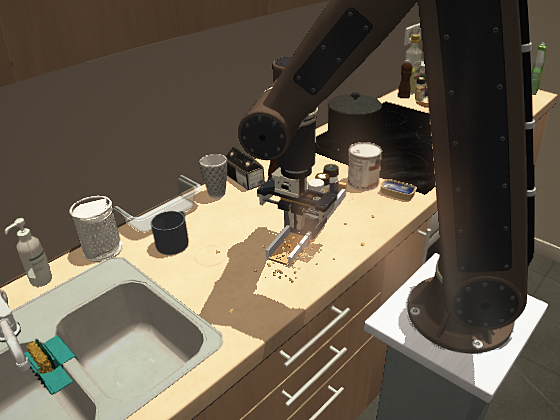

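```bash
python3 -m inch '[1,1.5,0,0,0,0,0, 1,3,0,0,0,0,0, 1,4.5,0,0,0,0,0, 1,6,0,0,0,0,0, 1,8,0,0,0,0,0]'
python3 -m inch '[1,0.5,0,0,0,0,0, 1,1,0,0,0,0,0]'
python3 -m inch '[1,0.5,0,0,0,0,0, 1,1,0,0,0,0,0]'
python3 -m inch '[1,0.5,0,0,0,0,0, 1,1,0,0,0,0,0]'
python3 -m inch '[1,0.5,0,0,0,0,0, 1,1,0,0,0,0,0]'
```

```text
clock: 12.05
tool_pos: [0.4582, 0.025, 0.2196]
orientation: [-180.0, 0.0, -76.6]
force: [-0.8, 2.5, 0.4]
opening: 0.0004
gripper_force: 1.1
clock: 12.25
tool_pos: [0.4584, 0.024, 0.2196]
orientation: [-180.0, 0.0, -76.6]
force: [-0.1, 3.2, 0.9]
opening: 0.0009
gripper_force: 1.6
clock: 12.45
tool_pos: [0.4586, 0.0234, 0.2196]
orientation: [-180.0, 0.0, -76.6]
force: [-0.9, 7.2, -0.6]
opening: 0.0007
gripper_force: 3.7
clock: 12.65
tool_pos: [0.4588, 0.0228, 0.2197]
orientation: [-180.0, 0.1, -76.6]
force: [-3.8, 11.6, 1.0]
opening: 0.0004
gripper_force: 6.0
clock: 12.85
tool_pos: [0.459, 0.0219, 0.2196]
orientation: [-180.0, 0.1, -76.6]
force: [-4.0, 8.9, 1.0]
opening: 0.0003
gripper_force: 5.1
```

```bash
for i in 1; do :; done
python3 -m inch '[1,0.5,0,0,0,0,0, 1,1,0,0,0,0,0]'
python3 -m inch '[1,0.5,0,0,0,0,0, 1,1,0,0,0,0,0]'
python3 -m inch '[1,0.5,0,0,0,0,0, 1,1,0,0,0,0,0]'
```

```text
clock: 13.05
tool_pos: [0.4593, 0.0207, 0.2197]
orientation: [-180.0, 0.0, -76.6]
force: [-1.7, 6.7, -0.6]
opening: 0.0002
gripper_force: 3.3
clock: 13.25
tool_pos: [0.4596, 0.0195, 0.2197]
orientation: [-180.0, 0.0, -76.6]
force: [0.2, 4.1, -1.6]
opening: 0.0004
gripper_force: 2.1
clock: 13.45
tool_pos: [0.4599, 0.0183, 0.2197]
orientation: [-180.0, -0.0, -76.6]
force: [1.3, 2.0, 0.7]
opening: 0.0002
gripper_force: 1.0
```

```bash
python3 -m inch '[1,0.3,0,0,0,0,0, 1,0.6,0,0,0,0,0]'
python3 -m inch '[1,0.3,0,0,0,0,0, 1,0.6,0,0,0,0,0]'
```

```text
clock: 13.65
tool_pos: [0.46, 0.0175, 0.2197]
orientation: [180.0, -0.0, -76.6]
force: [0.7, 1.2, 0.6]
opening: 0.0006
gripper_force: 0.4
clock: 13.85
tool_pos: [0.4599, 0.0168, 0.2196]
orientation: [180.0, -0.0, -76.6]
force: [1.5, 0.2, -0.4]
opening: 0.0002
gripper_force: 0.0
```

```bash
python3 -m inch '[1,0.3,0,0,0,0,0, 1,0.6,0,0,0,0,0, 1,0.6,0,0,0,0,0]'
python3 -m inch '[1,0.3,0,0,0,0,0, 1,0.6,0,0,0,0,0, 1,0.6,0,0,0,0,0]'
```

```text
clock: 14.15
tool_pos: [0.4601, 0.0164, 0.2196]
orientation: [180.0, -0.0, -76.6]
force: [0.1, 0.3, 0.4]
opening: 0.0005
gripper_force: 0.0
clock: 14.45
tool_pos: [0.4603, 0.0159, 0.2197]
orientation: [180.0, -0.0, -76.6]
force: [-1.0, 0.4, 0.5]
opening: 0.0003
gripper_force: 0.0
```

```bash
python3 -m inch '[1,0.4,0,0,0,0,0, 1,0.8,0,0,0,0,0, 1,0.8,0,0,0,0,0]'
python3 -m inch '[1,0.3,0,0,0,0,0, 1,0.6,0,0,0,0,0, 1,0.6,0,0,0,0,0]'
```

```text
clock: 14.75
tool_pos: [0.4605, 0.0151, 0.2196]
orientation: [180.0, 0.0, -76.6]
force: [0.2, 0.1, -0.6]
opening: 0.0004
gripper_force: 0.0
clock: 15.05
tool_pos: [0.4607, 0.0145, 0.2196]
orientation: [180.0, -0.0, -76.6]
force: [-0.5, -0.0, -0.2]
opening: 0.0007
gripper_force: 0.0
```

Snapped in with a free gap behind it; back off and check.

```bash
python3 -m inch '[1,-10,0,0,0,0,0, 1,-25,0,0,0,0,0, 1,-45,0,0,0,0,0, 1,-70,0,0,0,0,0, 1,-90,0,0,0,0,0]'
python3 -m inch '[1,-10,0,-20,0,0,0, 1,-30,0,-50,0,0,0, 1,-60,0,-80,0,0,0, 1,-90,0,-110,0,0,0, 1,-100,0,-120,0,0,0]'
python3 - <<'E'
from look import *
np.set_printoptions(precision=4,suppress=True)
u=np.array([.237,-.972,0])
for cam in ['top','scene']:
    p=snap(cam,cam+'5.png')
    L={}
    for n in ['plunger_tip','notch_far','notch_home','spice_a']:
        m=ctrl.mark_of(p,n)[:3]
        print(cam,n,[(np.round(d['location'],4),round(d['p'],2)) for d in m])
    f=p['frame']
    r=f[170:270,200:370] if cam=='top' else f[140:280,250:390]
    cv2.imwrite('pics/%s5c.png'%cam,cv2.resize(r[:,:,::-1],None,fx=4,fy=4,interpolation=cv2.INTER_CUBIC))
E
```

```text
clock: 15.55
tool_pos: [0.4394, 0.1035, 0.2198]
orientation: [-180.0, 0.0, -76.6]
force: [-0.1, 0.7, -0.4]
opening: 0.0005
gripper_force: 0.0
clock: 16.05
tool_pos: [0.4166, 0.2022, 0.343]
orientation: [-179.7, 0.2, -76.5]
force: [0.5, 0.2, -0.4]
opening: 0.0003
gripper_force: 0.0
top plunger_tip [(array([ 0.4599, -0.0983,  0.0315]), 0.79)]
top notch_far [(array([ 0.4455, -0.0512,  0.0295]), 0.64)]
top notch_home [(array([ 0.4569, -0.0979,  0.0318]), 0.69)]
top spice_a [(array([ 0.4982, -0.0975,  0.0073]), 0.98), (array([ 0.5098, -0.1408,  0.0079]), 0.85), (array([ 0.5113, -0.1837,  0.0069]), 0.57)]
scene plunger_tip [(array([ 0.4611, -0.0963,  0.0294]), 0.87), (array([ 0.4948, -0.1007,  0.0098]), 0.67), (array([ 0.6948,  0.2615, -0.0022]), 0.64)]
scene notch_far [(array([ 0.4435, -0.0571,  0.0294]), 0.75)]
scene notch_home []
scene spice_a [(array([ 0.4957, -0.1012,  0.0049]), 0.71), (array([ 0.5138, -0.1859,  0.0093]), 0.69), (array([ 0.5099, -0.1413,  0.0045]), 0.59)]
```

View pics/scene5c.png

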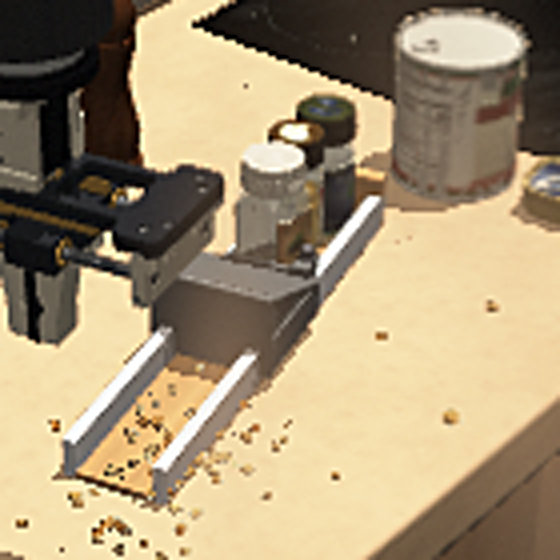

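View pics/top5c.png

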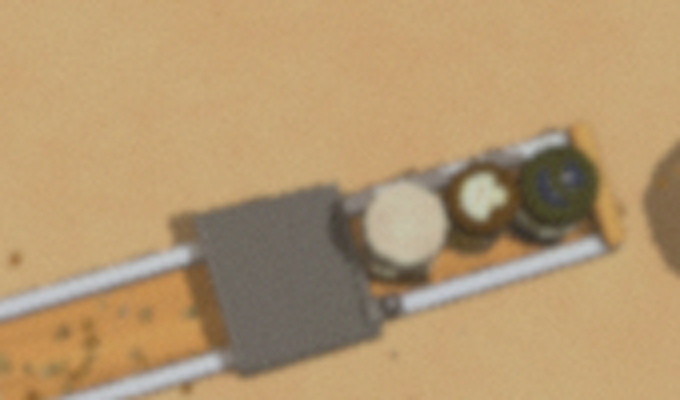

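The pictures show the plunger over the second notch (crop pixel about 390,305 in the top view), with the three jars upright and closed up and the gripper clear of everything. The estimates of the plunger and notch positions agree to about 1–3 mm, so I'm handing the job in.

```bash
python3 -c "
from plant import ctrl
print(ctrl.close_job())"
```

```text
the job is handed in; nothing more can be done
None
```

I pushed the end stop over the first notch and it clicked into the second. The last pictures show it seated there, the jars closed up and upright, and the arm clear; I handed the job in, but no verdict came back.

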